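Cock and load the cork catapult

TASK

Get the bar-top cork catapult ready for the next guest: draw its sprung arm down (the red cross bar is its handle) until the catch snaps over its tip, let it come up onto the hook and let go, so that it stays cocked. Then stand the loose cork upright in the arm's cup, leaving the catapult cocked. Never let the arm spring back up, and do not knock over or push away the tumbler, the lime bowl or the water bottle.

Things in the scene. Friction and masses are not known exactly. Their poses are not given: they have to be found in the camera images.
- catapult: Wooden catapult, base 270 x 100 x 18 mm, fixed to the counter. Origin: centre of the base's underside. Its x axis points along the base from the arm's pivot towards the catch, y is across it, z up. Two wooden cheeks carry the pivot, up to 78 mm high at x = -73 to -107 mm, y = +-22 to +-34 mm.
- pivot (a point): Pivot axis of the throwing arm (along the catapult's y), at x = -90 mm, z = 60 mm in the catapult's frame. The arm is a wooden lath 18 mm wide and 12 mm thick with coil springs here.
- throw_arm (a joint): Angle of the sprung throwing arm, rad. 0: at rest, pointing 45 degrees up towards the catch end; grows as it is drawn down. 0.785: level, 60 mm above the counter, cocked under the hook; end stop 0.87. A steel pin across its tip, 175 mm from the pivot, meets the catch's ramp at about 0.68, pushes it aside and is past it by 0.82, when the catch snaps back over the pin.
- bar_a (a point): Point on the arm's red cross bar: round, 12 mm in diameter, 120 mm long along the catapult's y, 110 mm from the pivot. The point is on the bar's axis, 45 mm to the +y side of the arm's centre line, 15 mm from the bar's end; it moves with the arm. Site x points along the arm from pivot to tip. Holding the bar against the springs takes about 2 N at rest, 7 N when cocked.
- bar_b (a point): The same on the -y half of the cross bar.
- catch (a joint): Angle of the steel hair-trigger catch, rad: 0 is standing up, hooked; grows as its top tips away from the pivot, against a weak spring. Tipping it to about 0.15, by a push of a few newtons on its top or trigger tongue, lets a cocked arm go. It reads under 0.03 while the arm is properly hooked.
- hook_nose (a point): Nose of the catch's hook, which faces the pivot, 81 mm along x and 65 mm above the counter in the catapult's frame when standing up. The catch is 18 mm wide; its ramp rises to 86 mm above the counter, and a yellow trigger tongue sticks out to x = 131 mm behind it at 47 mm height.
- cup (a point): Centre of the floor of the round wooden cup on the arm, 143 mm from the pivot: inner diameter 42 mm, outer 48 mm, rim 9 mm above this floor. Site z points out of the cup (straight up when the arm is level; the floor is then 69 mm above the counter).
- cork_center (a point): Centre (half-way up) of the loose cork: a plain light brown cylinder of 30 mm diameter, 50 mm tall, about 20 g, standing upright on the counter. Its z axis is the cork's axis.
- tumbler: Glass tumbler, 68 mm across the rim, 85 mm tall, standing on the counter; origin at the centre of its underside. It and the cork may swap sides of the catapult. Leave alone.
- lime_bowl: White bowl of limes, 124 mm across, 77 mm tall; origin under its centre. Leave alone.
- water: Water bottle with a blue cap, 62 mm in diameter, 190 mm tall; origin under its centre. Leave alone.
Things that resemble listed ones, but are neither listed nor needed, are in the scene too. What is shaped like the part that bears cork_center but black, blue or turquoise is not meant.

How it is judged:
By the outcome, as a careful person would: the job done as asked, in the order asked, and still so for the second after the job is handed in, with the robot touching nothing.
It also fails if it takes over 59 s, if anything falls off the work surface, if the arm or the gripper's body presses on something with over 40 N, if the wrist force passes 120 N, or if a joint passes its speed limit or range.

ROBOT

A 7-joint arm with a two-finger parallel gripper is mounted at the origin on the work surface. World frame = base frame: x ahead of the robot, y to its left, z up, the work surface at z = 0. Lengths are in mm, angles in degrees, forces in N, time in s.
With the tool pointing down it reaches from about 425 to 1025 mm from the base axis. Payload 9.4 kg.
Tool frame: the origin (TCP) lies at the very end of the fingers, on their centre line; the grasp point (between the pads) lies 19 mm behind it; x points along the fingers, z is the direction in which the jaws open and shut, and the axes are right-handed (so a half turn about x gives the same grasp; the last joint's range is limited). The gripper opens to 93 mm and grips with 3 to 60 N. Pads are 15 mm wide; open, the fingers measure 128 mm over their backs; the gripper's body (75 mm by 188 mm) begins 65 mm behind the grasp point.
Start: joints at [-75.098, 34.337, -0.143, 91.639, 0.103, 54.024, -4.572], TCP at [239.594, 684.265, 218.618] pointing down, gripper open.
Joint ranges: [-147.43, 147.43], [-19.82, 112.94], [-74.19, 73.91], [6.32, 146.72], [-59.91, 239.91], [6.04, 106.73], [-150.56, 150.56]. Speed limits (degrees/s): [127.2, 127.2, 172.46, 172.46, 180, 180, 180].

INTERFACE

Orientations are given as [roll, pitch, yaw] about the fixed x, y, z axes, in that order (R = Rz(yaw) Ry(pitch) Rx(roll)).
In Python, from rig import status, vision, workorder, recognise, outline_of gives the robot as it stands. The module is installed in compiled form; this text tells all that it offers.
- The arm moves only by the tool step_arm, never from a script. Its argument "increments" is text: rows parted by semicolons, each of 5 numbers parted by spaces: the shift along the world's x, y, z in cm, then the turn about the world's z in degrees, then the finger opening in cm, from 0 to 9.3. In form: tx ty tz yaw fingers; .... A call has 1 to 10 rows; each row shifts and turns the commanded pose from where the row before left it; what a row does not reach is not made up. A row lasts 1/8 s, in which the tool goes at most 62.5 mm and 10.7 degrees, less where a joint would pass 70% of its speed; a pose out of reach is approached as far as the arm can. A call is refused whole if a number of a shift passes 6.25 or a number of a turn 10.7, either way. A call with a gripper value outside its range is refused whole. The fingers move at their own pace and stop on an object; "newtons" is the grip in N (left out, the last holds). Time passes only in rows, so rows that do not move let the fingers close. It gives the time, the measured TCP pose, the force and the opening at its end, in the units of the state.
- status.get_state(): the state, without advancing time (a new reading comes with each control period).
- vision.get_image(name): name is "side" or "top" or "wrist"; returns a dict with "image" (400x640x3 uint8, blue, green, red), "depth" (400x640 float32, mm along the optical axis (not along the pixel's ray), 0 where there is no reading), "camera_matrix" (3x3 intrinsics, pixels), "rvec" (rotation vector, rad) and "tvec" (3), from world to camera coordinates, as OpenCV has them. Camera axes: x right, y down, z forward; pixel columns grow to the right and rows downward; lengths in mm; the calibration is good to about 2 mm. A picture is of the moment at which its call begins.
- workorder.job_done(): hands the job in, once; it reports no verdict.
Trained networks look in a picture, given as the dict that the camera call returned (one of the last four; its "shot" number tells which), for a name from the list of things; names that differ only in an ending like _2 or _b are one class to them, and where a whole thing is asked for, a point or a joint stands for the part that bears it (a point fixed in the world has none). Each returns a list of dicts, best first, with "score" (0 to 1); they miss things now and then, are a little off and sometimes report something else, mostly with a low value. They report only what shows in the picture. A call takes as long as a camera call. They do not tell look-alikes from the thing itself.
- recognise(picture, query): "point" ([column, row] in pixels, amid what is visible of it).
- outline_of(picture, query): "region" (400x640 bool, what is visible of it) and "point" ([column, row] in pixels, amid what is visible of it).
The state is a dict: "clock": time; "joints": joint angles; "qd": joint speeds; "joint_torque": joint torques, N m; "position": TCP position; "tcp_rot": TCP orientation; "force": force on the tool from outside, world axes, zero at the start; "moment": the same for the moment, N m; "width": opening from 0.0 (shut) to 1.0 (fully open).
Only numpy, scipy, OpenCV 4.12 (cv2) and the standard library are available. Lean on these libraries where they do the work, as an engineer would, in place of code of your own. Each camera call takes 0.05 s, during which the arm holds its last target. There are 200 camera calls.

## Working session

There is one attempt and no reset: what is moved stays moved. The work goes in short steps, Python scripts to look and compute and a tool call to move; the robot and the scene stay as the last step left them, time stands still between calls to the robot, and variables do not carry over. Pictures are saved under pics/ and viewed, about 8 in all and at most 12, crops included, and the job is handed in when it is done.

Besides the shell and the picture viewer there is one more tool, called by a JSON object that holds its "api" and its "payload", one argument or row to a line. step_arm: Moves the arm, as the interface text tells. Its arguments: {"type":"object","properties":{"increments":{"type":"string"},"newtons":{"type":"number"}},"required":["increments"]}

```bash
mkdir -p pics; cat > h.py <<'E'
import numpy as np, cv2
from rig import status, vision, workorder, recognise, outline_of
def world(p,uv,z=None):
    """pixel -> world; depth if z None else ray-plane at height z"""
    R=cv2.Rodrigues(np.array(p['rvec'],float))[0];t=np.array(p['tvec'],float).ravel();K=np.array(p['camera_matrix'])
    uv=np.atleast_2d(uv).astype(float)
    r=np.c_[uv,np.ones(len(uv))]@np.linalg.inv(K).T
    c=-R.T@t
    if z is None:
        d=np.array([p['depth'][int(round(v)),int(round(u))] for u,v in uv])
        return (r*d[:,None]-t)@R
    w=r@R
    return c+w*((z-c[2])/w[:,2])[:,None]
def cloud(p,mask):
    v,u=np.nonzero(mask&(p['depth']>0)); return world(p,np.c_[u,v])
E
python3 - <<'E'
from h import *
s=status.get_state();print(s)
for n in('top','side'):
    p=vision.get_image(n);cv2.imwrite(f'pics/{n}0.png',p['image'])
    R=cv2.Rodrigues(np.array(p['rvec'],float))[0];print(n,'cam',-R.T@np.ravel(p['tvec']))
    for q in('catapult','throw_arm','bar_a','cup','catch','hook_nose','cork_center','tumbler','lime_bowl','water'):
        for o in outline_of(p,q)[:3]:
            c=cloud(p,o['region'])
            if len(c):print(n,q,round(o['score'],2),np.round(o['point']),len(c),'med',np.median(c,0).round(),'lo',np.percentile(c,3,0).round(),'hi',np.percentile(c,97,0).round())
E
```

```text
{'clock': 0.0, 'joints': array([-75.09810192,  34.38588251,  -0.14597528,  91.68091789,
         0.10257948,  54.02450639,  -4.57280175]), 'qd': array([ 0.0336926 ,  0.01280606,  0.01259064, -0.05250062, -0.01996735,
        0.026507  ,  0.01028657]), 'joint_torque': array([-7.45607449e-04, -7.65059853e+01,  1.49737637e+00, -2.52357101e+01,
       -5.23314625e-02,  1.67134381e-02,  1.47972705e-04]), 'position': array([239.42916244, 683.79610206, 217.74277387]), 'tcp_rot': array([-175.12755351,   89.90882183, -104.42139587]), 'force': array([-0.37156779,  0.90992329, -0.61649964]), 'moment': array([-0.02934944, -0.00619209,  0.00390849]), 'width': 0.9975986566026246}
top cam [ 439.72422877   12.12384813 1144.34947594]
top catapult 0.87 [320. 215.] 3198 med [506.   8.  19.] lo [388. -49.  14.] hi [633.  64. 181.]
top throw_arm 0.77 [325. 203.] 721 med [525.   1. 142.] lo [482. -39.  18.] hi [617.  49. 188.]
top throw_arm 0.59 [389. 134.] 698 med [ 714. -186.  124.] lo [ 696. -221.    1.] hi [ 754. -165.  191.]
top bar_a 0.71 [322. 204.] 692 med [523.   1. 143.] lo [481. -43.  44.] hi [
[... 1934 characters left out ...]
er 0.79 [268. 388.] 397 med [ 391. -300.   49.] lo [ 377. -310.   19.] hi [ 403. -284.   51.]
side cork_center 0.77 [317. 378.] 488 med [ 468. -300.   48.] lo [ 455. -307.    1.] hi [ 482. -281.   51.]
side cork_center 0.63 [286. 339.] 442 med [ 432. -225.   47.] lo [ 418. -231.    2.] hi [ 445. -205.   51.]
side tumbler 0.9 [262. 145.] 834 med [474. 317.  59.] lo [446. 305.   1.] hi [503. 368.  85.]
side tumbler 0.32 [301. 237.] 5961 med [515.  -6.  18.] lo [387. -58.   6.] hi [627.  53. 173.]
side lime_bowl 0.74 [356. 159.] 1334 med [700. 205.  43.] lo [656. 161.   6.] hi [759. 272.  73.]
side water 0.86 [438. 272.] 2419 med [ 713. -210.  111.] lo [ 695. -226.   10.] hi [ 741. -182.  189.]
```

View pics/side0.png

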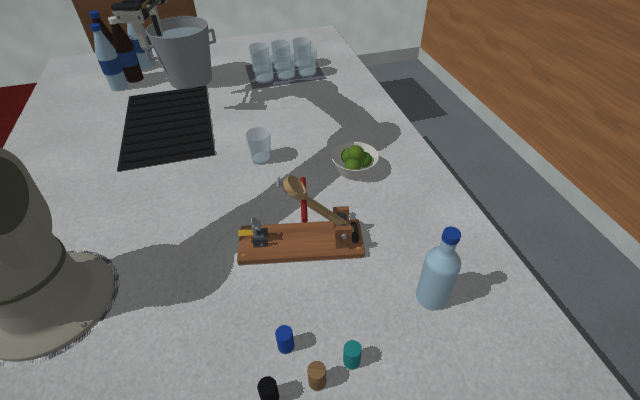

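```bash
python3 - <<'E'
from h import *
for n in('top','side'):
    p=vision.get_image(n)
    c=cloud(p,outline_of(p,'catapult')[0]['region'])
    b=c[(c[:,2]>13)&(c[:,2]<23)]
    if n=='top':
        r=cv2.minAreaRect(b[:,:2].astype(np.float32));print('base rect',r)
    hsv=cv2.cvtColor(p['image'],cv2.COLOR_BGR2HSV)
    m=((hsv[...,0]<8)|(hsv[...,0]>172))&(hsv[...,1]>150)&(hsv[...,2]>70)
    k=cloud(p,m);k=k[(abs(k[:,1])<120)&(k[:,2]>60)&(k[:,0]>350)]
    k=k[np.linalg.norm(k-np.median(k,0),axis=1)<90]
    d=np.linalg.svd(k-k.mean(0))[2][0] if len(k)<3000 else 0
    s=(k-k.mean(0))@d
    print(n,'bar',len(k),k.mean(0),d,np.percentile(s,[1,99]),'mid',k.mean(0)+d*np.percentile(s,[1,99]).mean())
    for o in outline_of(p,'cork_center')[:4]:
        c=cloud(p,o['region']);t=c[c[:,2]>44]
        print(n,'cork',cv2.minEnclosingCircle(t[:,:2].astype(np.float32)),t.mean(0).round(1),p['image'][o['region']].mean(0).round())
E
```

```text
base rect ((512.1748657226562, 7.1841278076171875), (99.92706298828125, 270.0240783691406), 78.28094482421875)
top bar 96 [522.34656008   3.12151613 142.56352597] [-0.20103823 -0.97957927 -0.00284302] [-57.46815491  55.11176814] mid [522.583422     4.27564995 142.56687559]
top cork ((470.3538818359375, -291.33551025390625), 15.035914421081543) [ 469.9 -291.1   49. ] [59. 79. 98.]
side bar 144 [519.31636333 -16.41216124 141.733562  ] [-0.21233416 -0.97716943 -0.00735638] [-78.11843402  39.62310109] mid [523.40330036   2.39606998 141.87515507]
side cork ((432.52349853515625, -216.7200927734375), 15.472383499145508) [ 431.4 -218.1   49. ] [116.  59.  34.]
side cork ((389.0922546386719, -295.3999938964844), 15.123830795288086) [ 389.4 -296.5   49.1] [26. 24. 24.]
side cork ((469.0701904296875, -292.4870910644531), 14.937445640563965) [ 468.9 -293.4   49.1] [ 61.  83. 103.]
side cork ((535.1666870117188, -275.1526794433594), 14.988852500915527) [ 534.7 -276.    49. ] [104. 103.  38.]
```

```bash
python3 - <<'E'
from h import *
from scipy.spatial.transform import Rotation as Ro
s=status.get_state()
R=Ro.from_euler('xyz',s['tcp_rot'],degrees=True).as_matrix();print(R.round(3))
z=R[:,2];a=np.degrees(np.arctan2(z[1],z[0]));print('jaw dir',a,'target 168.3 mod 180; delta',(168.3-a+90)%180-90, s['position'])
E
```

```text
[[ 0.    -0.944  0.33 ]
 [-0.     0.33   0.944]
 [-1.    -0.    -0.   ]]
jaw dir 70.70482286828691 target 168.3 mod 180; delta -82.40482286828689 [239.60943927 684.25490227 218.61082705]
```

{"api": "step_arm", "payload": {
  "increments": "1.8 -3.9 0.3 -5 9;1.8 -3.9 0.3 -5 5;1.8 -3.9 0.3 -5 5;1.8 -3.9 0.3 -5 5;1.8 -3.9 0.3 -5 5;1.8 -3.9 0.3 -5 5;1.8 -3.9 0.3 -5 5;1.8 -3.9 0.3 -5 5;1.8 -3.9 0.3 -5 5;1.8 -3.9 0.3 -5 5",
  "newtons": 30
}}

```text
clock: 2.65
position: [420.1, 293.1, 249.0]
tcp_rot: [30.9, 90.0, 51.4]
force: [0.6, -0.4, 0.4]
width: 0.537
```

{"api": "step_arm", "payload": {
  "increments": "1.8 -3.9 0 -5.4 5;1.8 -3.9 0 -5.4 5;1.8 -3.9 0 -5.4 5;1.8 -3.9 0 -5.4 5;1.8 -3.9 0 -5.4 5;1.8 -3.9 0 -5.4 5;0.6 -0.9 0 0 5;0 0 0 0 5;0 0 0 0 5"
}}

```text
clock: 3.78
position: [533.1, 52.7, 248.5]
tcp_rot: [148.4, 90.0, 136.8]
force: [-0.1, 0.4, 0.3]
width: 0.538
```

{"api": "step_arm", "payload": {
  "increments": "0 0 -2 0 5;0 0 -2 0 5;0 0 -2 0 5;0 0 -1.5 0 5;0.1 -0.1 -1.5 0 5;0 0 -1.25 0 5;0 0 -1.0 0 5;0 0 -1.0 0 5;0 0 0 0 5;0 0 0 0 5"
}}

```text
clock: 5.03
position: [534.7, 50.2, 126.3]
tcp_rot: [15.0, 90.0, 3.3]
force: [0.7, 0.4, 0.5]
width: 0.54
```

```bash
python3 - <<'E'
from h import *
a=vision.get_image('side');b=vision.get_image('wrist')
cv2.imwrite('pics/s1.png',np.hstack([cv2.resize(a['image'][130:290,200:400],(400,320),interpolation=2),cv2.resize(b['image'],(400,250))[:250] if 0 else cv2.copyMakeBorder(cv2.resize(b['image'],(400,250)),0,70,0,0,0)]))
print(status.get_state()['position'],status.get_state()['force'])
E
```

```text
[534.86099921  50.3043252  126.49304395] [ 0.69266402 -0.35327992 -0.52121582]
```

View pics/s1.png

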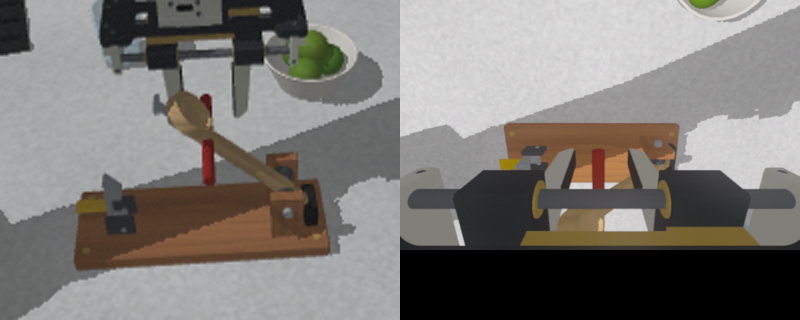

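The crop shows the red bar centred between the open fingers (about (598,170) in the wrist half), clear of the cup and body. Closing.

{"api": "step_arm", "payload": {
  "increments": "0 0 0 0 0;0 0 0 0 0;0 0 0 0 0;0 0 0 0 0;0 0 0 0 0;0 0 0 0 0",
  "newtons": 30
}}

```text
clock: 5.88
position: [532.0, 50.8, 125.8]
tcp_rot: [-177.8, 89.7, 170.5]
force: [-7.3, 2.8, 5.8]
width: 0.122
```

```bash
python3 - <<'E'
import numpy as np
e=np.radians(np.r_[np.linspace(45,-3.4,21)])
h=110*np.cos(e);z=110*np.sin(e)
dh=np.diff(h)/10;dz=np.diff(z)/10
for i in range(20):print(f'{-.979*dh[i]:.2f} {.203*dh[i]:.2f} {dz[i]:.2f} 0 0;',end='')
print(np.c_[-.979*(h-h[0]),.203*(h-h[0]),z-z[0]][[10,20]])
E
```

```text
-0.31 0.07 -0.34 0 0;-0.30 0.06 -0.35 0 0;-0.29 0.06 -0.36 0 0;-0.27 0.06 -0.37 0 0;-0.26 0.05 -0.38 0 0;-0.24 0.05 -0.40 0 0;-0.22 0.05 -0.41 0 0;-0.21 0.04 -0.41 0 0;-0.19 0.04 -0.42 0 0;-0.17 0.04 -0.43 0 0;-0.15 0.03 -0.44 0 0;-0.13 0.03 -0.44 0 0;-0.12 0.02 -0.45 0 0;-0.10 0.02 -0.45 0 0;-0.08 0.02 -0.46 0 0;-0.06 0.01 -0.46 0 0;-0.04 0.01 -0.46 0 0;-0.02 0.00 -0.46 0 0;-0.00 0.00 -0.46 0 0;0.02 -0.00 -0.46 0 0;[[-24.52304783   5.08496293 -38.71998007]
 [-31.3521178    6.50100093 -84.30544702]]
```

{"api": "step_arm", "payload": {
  "increments": "-0.5 0.1 -0.34 0 0;-0.30 0.06 -0.35 0 0;-0.29 0.06 -0.36 0 0;-0.27 0.06 -0.37 0 0;-0.26 0.05 -0.38 0 0;-0.24 0.05 -0.40 0 0;-0.22 0.05 -0.41 0 0;-0.21 0.04 -0.41 0 0;-0.19 0.04 -0.42 0 0;-0.17 0.04 -0.43 0 0"
}}

```text
clock: 7.12
position: [508.3, 55.7, 87.2]
tcp_rot: [2.1, 90.0, -9.6]
force: [1.1, 0.1, 5.8]
width: 0.117
```

{"api": "step_arm", "payload": {
  "increments": "-0.15 0.03 -0.44 0 0;-0.13 0.03 -0.44 0 0;-0.12 0.02 -0.45 0 0;-0.10 0.02 -0.45 0 0;-0.08 0.02 -0.46 0 0;-0.06 0.01 -0.46 0 0;-0.04 0.01 -0.46 0 0;-0.02 0 -0.46 0 0;0 0 -0.46 0 0;0 0 0 0 0"
}}

```text
clock: 8.38
position: [500.7, 57.1, 46.2]
tcp_rot: [-168.4, 89.9, 179.9]
force: [0.8, 0.9, 4.9]
width: 0.123
```

```bash
cat > look.py <<'E'
from h import *
import sys
for n in ('side','top'):
    p=vision.get_image(n)
    hsv=cv2.cvtColor(p['image'],cv2.COLOR_BGR2HSV)
    m=((hsv[...,0]<8)|(hsv[...,0]>172))&(hsv[...,1]>150)&(hsv[...,2]>70)
    k=cloud(p,m);k=k[(abs(k[:,1])<120)&(k[:,2]>40)&(k[:,0]>350)&(k[:,0]<560)]
    if len(k):print(n,'bar',len(k),np.median(k,0).round(1),'z hi',np.percentile(k[:,2],[50,80,95]).round(1))
    if n=='side':cv2.imwrite(sys.argv[1],cv2.resize(p['image'][170:280,220:390],(680,440),interpolation=2))
s=status.get_state();print(s['position'],s['force'],s['width'],s['clock'])
E
python3 look.py pics/s2.png
```

```text
side bar 187 [487.6 -14.3  72.6] z hi [72.6 73.7 74.5]
top bar 55 [484.6 -24.5  72.8] z hi [72.8 75.  77.1]
[500.62978888  57.14856832  46.36017208] [0.39121446 0.18240366 5.12956856] 0.12137622695591273 8.475
```

View pics/s2.png

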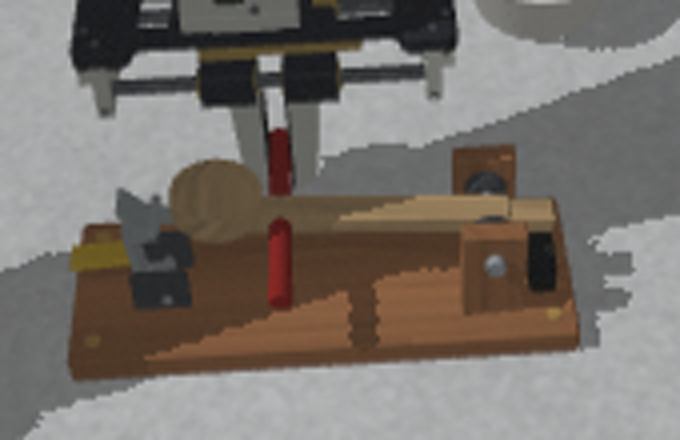

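The arm is nearly level with the pin at the catch's ramp (crop: cup at (215,200), catch at (140,235), bar at (280,250)); the bar has slipped some 9 mm up in the pads. I'll grip harder and go on.

{"api": "step_arm", "payload": {
  "increments": "0 0 0 0 0;0 0 -0.3 0 0;0 0 -0.3 0 0;0 0 -0.3 0 0;0 0 -0.3 0 0;0 0 0 0 0",
  "newtons": 60
}}

```text
clock: 9.22
position: [500.5, 57.6, 34.2]
tcp_rot: [179.9, 89.9, 168.3]
force: [0.5, 3.1, 2.8]
width: 0.114
```

```bash
python3 look.py pics/s3.png
```

```text
side bar 194 [487.8 -11.7  61.4] z hi [61.4 62.7 63.7]
top bar 46 [482.6 -26.3  62.4] z hi [62.4 64.3 65.5]
[500.46958801  57.6161513   34.39098774] [-0.77886247  3.69344158  2.30266304] 0.11361783765697014 9.325
```

{"api": "step_arm", "payload": {
  "increments": "0 0 -0.15 0 0;0 0 -0.15 0 0;0 0 0 0 0;0 0 0 0 0"
}}

```text
clock: 9.82
position: [500.6, 57.5, 31.5]
tcp_rot: [171.6, 89.9, 159.9]
force: [-2.6, 5.2, 4.0]
width: 0.111
```

```bash
python3 look.py pics/s3.png
```

```text
side bar 181 [488.9  -6.2  58.7] z hi [58.7 59.7 60.9]
top bar 47 [482.8 -25.   59.4] z hi [59.4 61.2 62. ]
[500.58607055  57.55384997  31.5201055 ] [-2.46209728  4.3198767   3.18213995] 0.10662299541334469 9.925
```

View pics/s3.png

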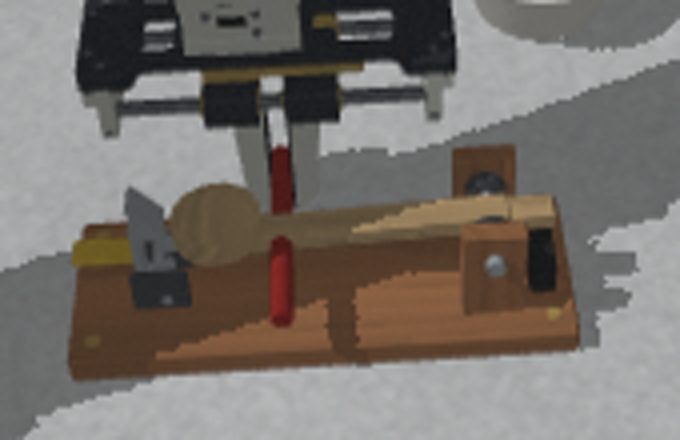

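The catch has swung back toward upright (its top moved from (120,190) to (130,188)) with the arm slightly below level. Easing up onto the hook while still gripping.

{"api": "step_arm", "payload": {
  "increments": "0 0 0.15 0 0;0 0 0.15 0 0;0 0 0.15 0 0;0 0 0.1 0 0;0 0 0 0 0;0 0 0 0 0"
}}

```text
clock: 10.68
position: [500.4, 57.2, 37.2]
tcp_rot: [180.0, 89.9, 168.3]
force: [-4.3, 4.3, 4.9]
width: 0.118
```

```bash
python3 look.py pics/s4.png; python3 - <<'E'
import cv2,numpy as np
a=cv2.resize(cv2.imread('pics/side0.png')[205:260,225:280],(400,400),interpolation=2)
b=cv2.imread('pics/s4.png')[140:360,20:240];b=cv2.resize(b,(400,400))
cv2.imwrite('pics/c4.png',np.hstack([a,b]))
E
```

```text
side bar 194 [487.8 -10.4  63.8] z hi [63.8 65.1 65.9]
top bar 52 [485.  -24.8  64.5] z hi [64.5 65.8 67.3]
[500.38434109  57.25150782  37.1474985 ] [-3.93948714  4.60662615  7.0766316 ] 0.11128076294472286 10.775
```

View pics/c4.png

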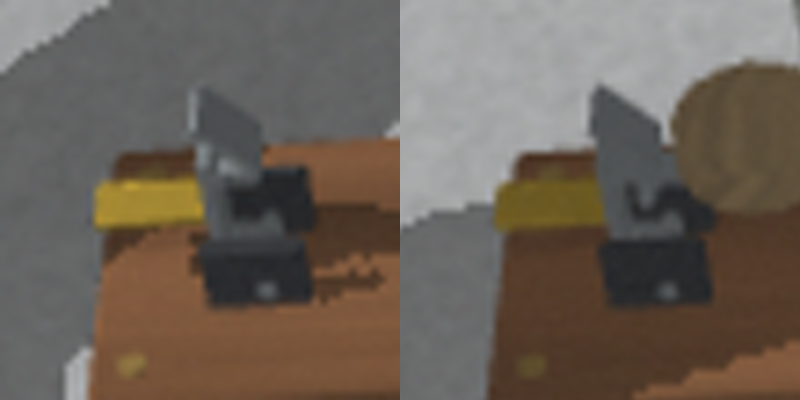

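The catch stands exactly as at the start (top at (200,88) in both halves), with the arm below it. Raise a little more until the hook takes the load.

{"api": "step_arm", "payload": {
  "increments": "0 0 0.1 0 0;0 0 0.1 0 0;0 0 0 0 0;0 0 0 0 0"
}}

```text
clock: 11.28
position: [500.3, 56.8, 38.4]
tcp_rot: [-146.4, 89.9, -158.1]
force: [-3.3, 2.4, -15.0]
width: 0.113
```

```bash
python3 look.py pics/s5.png
```

```text
side bar 199 [487.8 -11.4  64.4] z hi [64.4 65.5 66.7]
top bar 51 [484.9 -24.6  63.7] z hi [63.7 66.1 68.1]
[500.3666997   56.97382432  39.16805739] [-6.22479136  2.18090144  5.53910345] 0.11426097784410165 11.375
```

```bash
python3 - <<'E'
from h import *
for i in range(6):
    p=vision.get_image('side');s=status.get_state();print(s['position'].round(1),s['force'].round(1),round(s['width'],3))
cv2.imwrite('pics/s6.png',cv2.resize(p['image'][170:280,220:390],(680,440),interpolation=2))
E
python3 look.py pics/s5.png
```

```text
[500.4  57.   39.5] [-5.5  1.6  5.5] 0.111
[500.4  57.   39.8] [-6.5  1.5  4.8] 0.111
[500.4  57.   39.9] [-5.8  1.5  4.5] 0.111
[500.4  57.   40. ] [-5.1  2.2  5. ] 0.11
[500.4  57.1  40. ] [-5.2  1.6  3.2] 0.116
[500.4  57.   40. ] [-6.2  2.   4.9] 0.113
side bar 196 [487.8 -11.5  63. ] z hi [63.  64.3 65.2]
top bar 49 [484.8 -24.8  64.3] z hi [64.3 65.9 67.8]
[500.42170444  57.02481105  40.07471345] [-5.79203582  1.9713094   4.93775275] 0.11126225585674372 11.775
```

{"api": "step_arm", "payload": {
  "increments": "0 0 0.1 0 0;0 0 0.1 0 0;0 0 0.1 0 0;0 0 0 0 0;0 0 0 0 0;0 0 0 0 0",
  "newtons": 40
}}

```text
clock: 12.52
position: [500.2, 56.8, 40.3]
tcp_rot: [-138.4, 89.8, -150.1]
force: [1.3, 1.2, -41.3]
width: 0.12
```

```bash
python3 look.py pics/s7.png;python3 - <<'E'
import cv2,numpy as np
a=cv2.resize(cv2.imread('pics/side0.png')[205:260,225:280],(400,400),interpolation=2)
b=cv2.imread('pics/s7.png')[140:360,20:240];b=cv2.resize(b,(400,400))
cv2.imwrite('pics/c7.png',np.hstack([a,b]))
E
```

```text
side bar 195 [487.7 -11.2  64.7] z hi [64.7 65.7 66.5]
top bar 50 [484.8 -24.7  65.3] z hi [65.3 66.6 69.2]
[500.21583215  56.83412105  40.30113034] [  0.96321004   1.00374239 -41.71357105] 0.11640263613381759 12.625
```

View pics/c7.png

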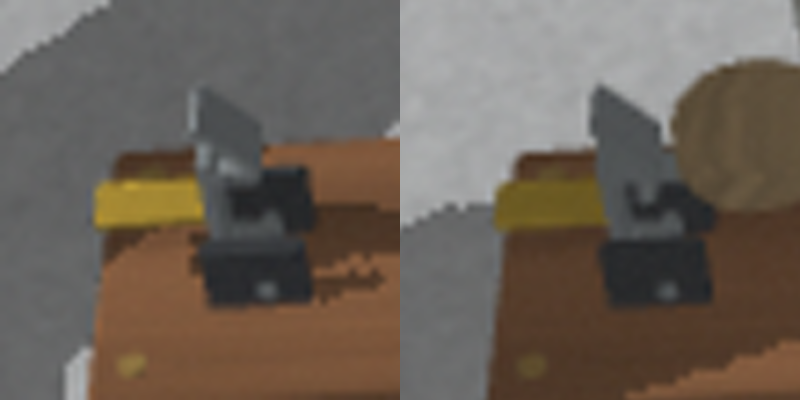

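Hooked firmly: pulling up is now met with 41 N and the catch stays upright. Relieve the load, then open.

{"api": "step_arm", "payload": {
  "increments": "0 0 -0.1 0 0;0 0 -0.1 0 0;0 0 -0.05 0 0;0 0 0 0 0;0 0 0 0 0"
}}

```text
clock: 13.25
position: [500.4, 56.9, 39.8]
tcp_rot: [-165.9, 89.9, -177.6]
force: [-4.6, 0.6, -13.8]
width: 0.117
```

{"api": "step_arm", "payload": {
  "increments": "0 0 -0.06 0 0;0 0 0 0 0;0 0 0 0 0",
  "newtons": 40
}}

```text
clock: 13.62
position: [500.4, 57.0, 39.7]
tcp_rot: [164.0, 90.0, 152.3]
force: [-6.4, 2.6, -6.4]
width: 0.116
```

{"api": "step_arm", "payload": {
  "increments": "0 0 0 0 1.5;0 0 0 0 2;0 0 0 0 3;0 0 0 0 4.5;0 0 0 0 4.5;0 0 0 0 4.5"
}}

```text
clock: 14.38
position: [501.2, 57.2, 39.0]
tcp_rot: [-6.8, 90.0, -18.5]
force: [-0.0, -0.1, -0.4]
width: 0.485
```

```bash
python3 look.py pics/s8.png
```

```text
side bar 198 [488.  -10.9  64.2] z hi [64.2 65.5 66.5]
top bar 48 [483.8 -24.8  64.5] z hi [64.5 67.  69.3]
[501.10962799  57.18005596  38.97881715] [-0.1138086   0.3648058   0.86144005] 0.48263639926096247 14.475
```

{"api": "step_arm", "payload": {
  "increments": "0 0 1 0 4.5;0 0 1.5 0 4.5;0 0 2 0 4.5;0 0 3 0 4.5;0 0 3 0 5;0 0 3 0 5;0 0 2 0 5"
}}

```text
clock: 15.35
position: [501.2, 57.1, 196.5]
tcp_rot: [34.2, 89.9, 22.5]
force: [0.7, -0.3, -0.4]
width: 0.537
```

{"api": "step_arm", "payload": {
  "increments": "-0.3 -3.2 0 -9 5;-0.3 -3.2 0 -9 5;-0.3 -3.2 0 -9 5;-0.3 -3.2 0 -9 5;-0.3 -3.2 0 -9 5;-0.3 -3.2 0 -9 5;-0.3 -3.2 0 -9 5;-0.3 -3.2 0 -9 5;-0.3 -3.2 0 -9 5;-0.3 -3.2 0 -9 5"
}}

```text
clock: 16.6
position: [471.0, -263.5, 195.2]
tcp_rot: [133.4, 89.9, 31.4]
force: [-0.9, 0.5, -0.4]
width: 0.536
```

{"api": "step_arm", "payload": {
  "increments": "-0.1 -2.9 -1 0 5;0 0 -1.5 0 5;0 0 -2 0 5;0 0 -2 0 5;0 0 -1 0 5;0 0 0 0 5;0 0 0 0 5"
}}

```text
clock: 17.48
position: [470.4, -291.8, 119.6]
tcp_rot: [94.5, 90.0, -7.2]
force: [-0.2, -0.3, -0.1]
width: 0.537
```

```bash
python3 - <<'E'
from h import *
s=status.get_state();print(s['position'],s['tcp_rot'],s['joints'].round())
for n in('side','top'):
    p=vision.get_image(n)
    for o in outline_of(p,'cork_center')[:4]:
        c=cloud(p,o['region']);t=c[c[:,2]>44]
        print(n,round(o['score'],2),cv2.minEnclosingCircle(t[:,:2].astype(np.float32)) if len(t) else 0,p['image'][o['region']].mean(0).round())
    if n=='side':cv2.imwrite('pics/s9.png',cv2.resize(p['image'][170:400,200:420],(574,600)))
E
```

```text
[ 470.35991854 -291.76256505  119.63677054] [94.50649029 89.96082803 -7.17876656] [ -1.  37.  42. 121. -42.  37. -32.]
side 0.81 ((389.27276611328125, -295.3323669433594), 15.11611557006836) [36. 34. 34.]
side 0.61 ((431.3975830078125, -217.10989379882812), 14.85999584197998) [142.  72.  41.]
side 0.58 ((515.76123046875, -316.520263671875), 60.86415481567383) [113. 113.  43.]
side 0.42 ((450.2867736816406, -374.0959777832031), 9.999999747378752e-05) [66. 82. 96.]
```

View pics/s9.png

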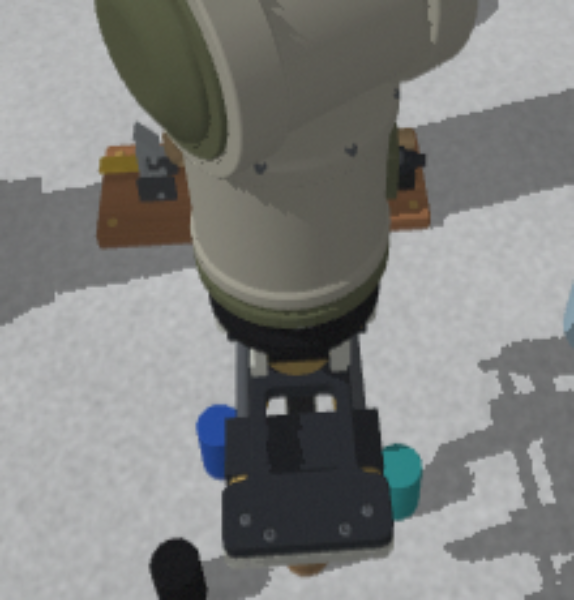

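The arm overhangs the catapult in this view (base visible at (150,200) and (410,180)); check the clearance before going down.

```bash
python3 - <<'E'
from h import *
for n in('side','top'):
    p=vision.get_image(n);c=cloud(p,np.ones((400,640),bool))
    m=(c[:,0]>380)&(c[:,0]<650)&(abs(c[:,1])<110)&(c[:,2]>95);k=c[m]
    print(n,len(k),np.percentile(k,[0,5,50],axis=0).round() if len(k) else '')
p=vision.get_image('wrist');cv2.imwrite('pics/w9.png',p['image'])
E
```

```text
side 0 
top 15195 [[ 380. -110.  702.]
 [ 383.  -91.  767.]
 [ 412.  -19.  837.]]
```

View pics/w9.png

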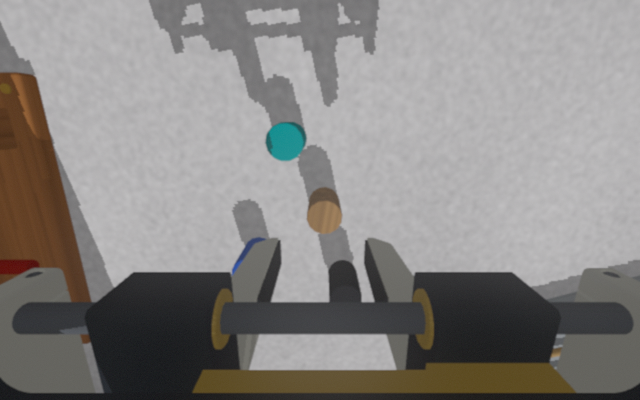

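The brown cork (323,215) is centred between the fingers (274 and 372), and the arm is over 700 mm high above the catapult. Descend and grip gently.

{"api": "step_arm", "payload": {
  "increments": "0 0 -2 0 5;0 0 -2 0 5;0 0 -2 0 5;0 0 -1.5 0 5;0 0 -1.3 0 5;0 0 -1 0 5;0 0 0 0 5;0 0 0 0 5"
}}

```text
clock: 18.82
position: [470.2, -292.0, 21.3]
tcp_rot: [68.9, 90.0, -32.8]
force: [0.4, 0.8, 0.4]
width: 0.54
```

{"api": "step_arm", "payload": {
  "increments": "0 0 0 0 0;0 0 0 0 0;0 0 0 0 0;0 0 0 0 0;0 0 0 0 0",
  "newtons": 10
}}

```text
clock: 19.45
position: [470.3, -291.8, 21.2]
tcp_rot: [110.7, 90.0, 9.0]
force: [0.6, 0.4, 4.5]
width: 0.319
```

{"api": "step_arm", "payload": {
  "increments": "0 0 1 0 0;0 0 2 0 0;0 0 3 0 0;0 0 3 0 0;0 0 3 0 0;0 0 2 0 0;0 0 0 0 0;0 0 0 0 0"
}}

```text
clock: 20.45
position: [469.9, -291.3, 160.5]
tcp_rot: [-121.0, 90.0, 137.3]
force: [0.5, -0.6, -0.0]
width: 0.321
```

```bash
python3 - <<'E'
from h import *
s=status.get_state();print(s['position'],s['width'])
p=vision.get_image('wrist');cv2.imwrite('pics/w10.png',p['image'])
c=cloud(p,np.ones((400,640),bool))
print(len(c[(c[:,2]>60)&(c[:,1]>-100)]))
for n in('top','side'):
    p=vision.get_image(n);c=cloud(p,np.ones((400,640),bool))
    k=c[(np.hypot(c[:,0]-460,c[:,1]-18)<34)&(c[:,2]>62)&(c[:,2]<95)]
    print(n,len(k))
    if len(k):
        print(cv2.minEnclosingCircle(k[:,:2].astype(np.float32)),np.median(k[:,2]))
E
```

```text
[ 469.8617572  -291.34165285  160.52171644] 0.3209806611490577
2780
top 244
((465.8044738769531, 16.78337287902832), 27.857240676879883) 69.04799308460665
side 115
((444.4905700683594, 19.327728271484375), 18.931060791015625) 70.11156077071662
```

```bash
python3 - <<'E'
from h import *
for n in('wrist','top','side'):
    p=vision.get_image(n)
    for q in('cup','throw_arm'):
      for o in outline_of(p,q)[:2]:
        c=cloud(p,o['region']);print(n,q,round(o['score'],2),len(c),np.median(c,0).round())
        k=c[(c[:,2]>62)&(c[:,2]<95)]
        if len(k)>5:print(k.min(0).round(),k.max(0).round())
    if n=='side':cv2.imwrite('pics/s11.png',p['image'])
E
```

```text
wrist cup 0.91 2524 [488.  -4.  65.]
[458. -51.  62.] [544.  28.  79.]
wrist throw_arm 0.65 2595 [488.  -4.  65.]
[457. -51.  62.] [544.  28.  79.]
top cup 0.96 723 [500.   4.  66.]
[442. -47.  62.] [632.  67.  81.]
top throw_arm 0.63 735 [499.   3.  66.]
[442. -47.  62.] [634.  69.  81.]
side cup 0.73 133 [447.   6.  68.]
[436. -26.  62.] [632.  36.  79.]
side throw_arm 0.73 178 [448.   5.  65.]
[432. -42.  62.] [633.  36.  79.]
```

View pics/s11.png

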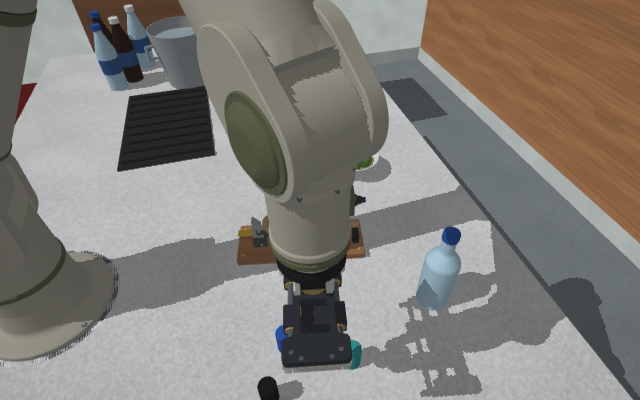

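The cork is held and lifted; the cocked arm is mostly hidden behind the robot in this view ((255,235) catch). The top camera sees the cup; fit its rim there.

```bash
python3 - <<'E'
from h import *
a=np.radians(168.3);ux=np.array([np.cos(a),np.sin(a)]);uy=np.array([-ux[1],ux[0]])
p=vision.get_image('top');c=cloud(p,outline_of(p,'cup')[0]['region'])
q=c[:,:2]-[600.3,-11.1];h=q@ux;y=q@uy
for lo in(66,71,74):
    m=(h>112)&(c[:,2]>lo)&(abs(y)<32)&(c[:,2]<84)
    print(lo,m.sum(),np.percentile(h[m],[0,3,97,100]).round(1),np.percentile(y[m],[0,3,97,100]).round(1))
    (x0,y0),r=cv2.minEnclosingCircle(c[m][:,:2].astype(np.float32));print((x0,y0),r)
s=status.get_state();print(s['position'])
E
```

```text
66 218 [112.2 115.3 159.7 163.2] [-24.5 -20.1  20.8  23.2]
(469.99365234375, 17.83594512939453) 30.048978805541992
71 70 [113.6 120.6 161.  163.2] [-24.5 -21.6  22.1  23.2]
(469.78753662109375, 19.242992401123047) 29.394344329833984
74 42 [120.  120.7 161.  163.2] [-22.2 -21.6  22.6  23.2]
(460.27264404296875, 17.913057327270508) 23.398418426513672
[ 470.09967998 -291.8385035   161.02433974]
```

{"api": "step_arm", "payload": {
  "increments": "0 2 0 0 0;-0.1 4 0 0 0;-0.2 4 0 0 0;-0.2 4 0 0 0;-0.1 4 0 0 0;-0.1 4 0 0 0;-0.1 4 0 0 0;-0.1 3 0 0 0;-0.1 2 0 0 0;0 0 0 0 0"
}}

```text
clock: 22.4
position: [460.0, 19.5, 160.9]
tcp_rot: [-110.8, 90.0, 147.7]
force: [0.3, -0.7, -0.1]
width: 0.323
```

{"api": "step_arm", "payload": {
  "increments": "0 0 -1.5 0 0;0 0 -1 0 0;0 0 -1 0 0;0 0 0 0 0;0 0 0 0 0"
}}

```text
clock: 23.02
position: [460.2, 17.8, 126.1]
tcp_rot: [19.2, 90.0, -82.6]
force: [-0.1, -0.6, -0.5]
width: 0.32
```

```bash
python3 - <<'E'
from h import *
for n in('side','top'):
    p=vision.get_image(n)
    for q in('cork_center','cup'):
      for o in outline_of(p,q)[:5]:
        c=cloud(p,o['region'])
        c=c[np.hypot(c[:,0]-460,c[:,1]-18)<60]
        if len(c)>5:print(n,q,round(o['score'],2),len(c),np.median(c,0).round(),c.min(0).round(),c.max(0).round())
    if n=='side':cv2.imwrite('pics/s12.png',cv2.resize(p['image'][150:290,210:390],(720,560),interpolation=2))
s=status.get_state();print(s['position'],s['tcp_rot'],s['force'],s['joints'].round())
E
```

```text
side cork_center 0.59 76 [463.   6. 114.] [447.  -0. 105.] [473.  13. 135.]
side cup 0.92 740 [477.  11.  67.] [432. -39.  15.] [519.  70. 108.]
[460.21191553  18.28601874 126.19621883] [122.04825977  89.98041866  20.36963859] [-0.24061596 -0.26191797 -1.19141044] [-40.  33.  46. 132. -46.  32. -59.]
```

View pics/s12.png

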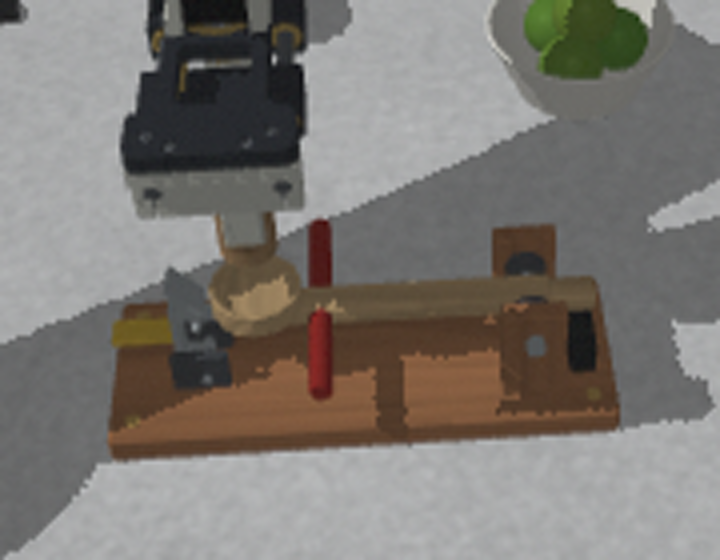

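The arm is cocked and the cork hangs upright above the cup (cup (255,295), cork (247,240)). Lower it.

{"api": "step_arm", "payload": {
  "increments": "0 0 -1 0 0;0 0 -1 0 0;0 0 -0.8 0 0;0 0 -0.5 0 0;0 0 0 0 0;0 0 0 0 0"
}}

```text
clock: 24.08
position: [460.2, 18.0, 93.1]
tcp_rot: [103.6, 90.0, 1.9]
force: [1.0, -0.0, 0.0]
width: 0.319
```

{"api": "step_arm", "payload": {
  "increments": "0 0 -0.1 0 0;0 0 -0.1 0 0;0 0 0 0 0;0 0 0 0 0"
}}

```text
clock: 24.58
position: [460.1, 18.2, 91.1]
tcp_rot: [121.0, 90.0, 19.3]
force: [0.5, 0.4, -0.4]
width: 0.32
```

{"api": "step_arm", "payload": {
  "increments": "0 0 -0.05 0 0;0 0 0 0 0;0 0 0 0 0"
}}

```text
clock: 24.95
position: [460.1, 18.2, 90.5]
tcp_rot: [-78.5, 90.0, 179.8]
force: [0.2, 0.2, -0.4]
width: 0.319
```

{"api": "step_arm", "payload": {
  "increments": "0 0 -0.05 0 0;0 0 0 0 0;0 0 0 0 0"
}}

```text
clock: 25.32
position: [460.1, 18.1, 90.1]
tcp_rot: [151.6, 90.0, 49.9]
force: [-1.0, 0.3, 4.4]
width: 0.319
```

Contact (about 4 N). Release gently and rise.

{"api": "step_arm", "payload": {
  "increments": "0 0 0 0 3.2;0 0 0 0 3.5;0 0 0 0 4;0 0 0 0 5;0 0 0 0 5;0 0 0 0 5"
}}

```text
clock: 26.08
position: [460.1, 18.2, 90.0]
tcp_rot: [-66.8, 90.0, -168.5]
force: [-0.0, 0.2, -0.2]
width: 0.534
```

{"api": "step_arm", "payload": {
  "increments": "0 0 0.5 0 5;0 0 1 0 5;0 0 2 0 5;0 0 3 0 5;0 0 3 0 5;0 3 2 0 5;0 5 0 0 5;0 5 0 0 5;0 5 0 0 5;0 3 0 0 5"
}}

```text
clock: 27.32
position: [459.5, 230.7, 205.5]
tcp_rot: [-105.5, 90.0, 152.9]
force: [0.3, -0.7, -0.6]
width: 0.538
```

```bash
python3 - <<'E'
from h import *
for n in('side','top'):
    p=vision.get_image(n)
    for q in('cork_center','tumbler','lime_bowl','water'):
      for o in outline_of(p,q)[:4]:
        c=cloud(p,o['region'])
        if len(c)>5:print(n,q,round(o['score'],2),len(c),np.median(c,0).round(),c[:,2].max().round())
    if n=='side':cv2.imwrite('pics/s13.png',cv2.resize(p['image'][150:290,210:390],(720,560),interpolation=2))
s=status.get_state();print(s['position'],s['force'],s['clock'])
E
```

```text
side cork_center 0.68 388 [ 391. -301.   49.] 52.0
side cork_center 0.64 404 [ 431. -225.   48.] 52.0
side cork_center 0.6 451 [ 533. -282.   48.] 52.0
side cork_center 0.53 378 [460.   9. 104.] 121.0
side tumbler 0.57 827 [474. 317.  59.] 87.0
side lime_bowl 0.57 1350 [700. 204.  43.] 78.0
side water 0.64 2430 [ 713. -210.  110.] 192.0
top cork_center 0.66 138 [ 390. -289.   48.] 54.0
top cork_center 0.61 97 [460.  20. 119.] 122.0
top cork_center 0.46 91 [ 433. -212.   49.] 55.0
top cork_center 0.34 702 [509.   1.  66.] 120.0
top lime_bowl 0.55 1393 [707. 219.  43.] 83.0
top water 0.64 657 [ 714. -186.  125.] 194.0
[460.22560778 227.2801837  205.25516952] [ 0.89804726  0.39070387 -0.06017316] 27.825
```

View pics/s13.png

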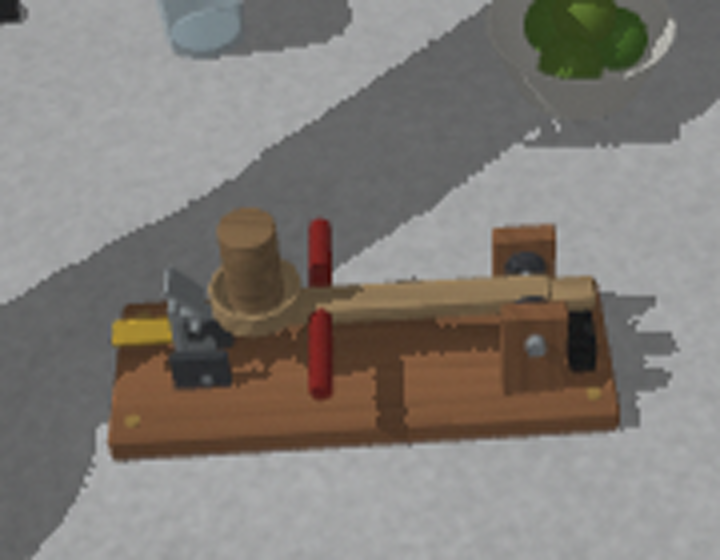

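The cork stands upright in the cup ((250,260)), the arm is level under the upright catch ((190,330)), and the robot is clear. Handing in.

```bash
python3 -c "
from rig import workorder;print(workorder.job_done())"
```

```text
the job is handed in; nothing more can be done
None
```

The catapult is cocked with the brown cork standing upright in its cup, and I handed the job in about 28 s into the 59 s allowed.

- **Cocking:** I gripped the red bar's -y half and drew the arm down along its arc until the catch snapped back upright over the pin. I then eased it up onto the hook. A test pull upward met 41 N of resistance with the catch still upright, so I relieved the load and let go. The bar stayed down afterwards.
- **Cork:** I lowered it into the cup until I felt a light contact of about 4 N, then released it. The last pictures show it upright and roughly centred, with its top at about 120 mm, as expected. The arm is level, the catch is standing and the gripper is clear.
- **Other things:** The tumbler, lime bowl and bottle measure within about 2 mm of where they were at the start. The tumbler was confirmed only from the side camera, because the top camera did not report it in the last look.
- **What went wrong:** The bar slipped about 9 mm in the pads during the draw, and I fixed that by gripping harder. The 41 N test pull through the fingers was stronger than I meant.

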